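# Tare the breakfast scale with the jam pot on it

### The job

Take the jam pot from the caddy's upper tier and set it down gently, upright, in the middle of the scale's round pan, without driving the pan down to its stop. Once the pot stands there by itself, turn the scale's tare knob, which carries the dial, until the broad zero mark is centred under the tip of the pointer, and let go. Leave the other tableware as it is.

Things in the scene. Friction and masses are not known exactly. Their poses are not given: they have to be found in the camera images.
- jam_pot: White porcelain jam pot with a lid that is fixed to it: straight round body 62 mm in diameter from 8 to 54 mm height, lid 65 mm wide above it with a dark slot in its rim and a small knob, 79 mm high in all; about 0.28 to 0.52 kg. Origin at the centre of its underside, z up. Grip it round the body. It stands off-centre on the caddy's upper tier.
- caddy: Chrome caddy with two round tiers that turn stiffly on its foot. Lower tier 290 mm in diameter, its top 25 mm above the table; upper tier 176 mm in diameter, its top 130 mm above the table, with a 15 mm high finial in the middle. Origin on the table under the caddy's axis, z up.
- scale: White table scale, 150 (x) by 310 mm (y). Origin on the table under its middle, z up. Round pan at y = +85 mm. At y = -85 mm a console sloping 0.30 rad down towards -x, with a round white dial 115 mm across: thin ticks every 15 deg and one broad black mark, the zero. Dial centre at (0, -85, 64.5) mm, normal (-0.296, 0, 0.955); the tare knob is on it.
- pan_top (a point): Centre of the upper face of the scale's round steel pan, 130 mm in diameter, 92 mm above the table when empty. The pan rides on a soft spring (0.5 N per mm).
- pan (a joint): How far the pan is pressed down, in m: 0 empty, stop at 0.022. Every mm turns the pointer by 0.2 rad clockwise from where it rests with the pan empty (pointing uphill, to the scale's +x).
- knob_grip (a point): On the axis of the tare knob, 24 mm above the dial along the dial's normal: the height to grip. The black fluted knob is 38 mm in diameter and reaches from 9 to 36 mm above the dial; its axis is the dial's normal, so the gripper must tilt to match.
- tare_knob (a joint): Angle of the tare knob in rad, growing clockwise as seen from above, range -3.1 to 3.1, stiff enough to stay where it is left. The dial with its zero mark is fixed to the knob and turns with it; at 0 the zero mark is uphill.
- pointer_tip (a point): Tip of the thin dark pointer between knob and dial, 48 mm from the knob's axis and 5.5 mm above the dial. The load on the pan turns it; the knob does not.
- zero_mark (a point): Over the middle of the dial's broad black zero mark (8 mm wide along the dial's edge), 48 mm from the knob's axis and 5.5 mm above the dial: the pointer reads zero when its tip is here.
- milk_pitcher: Small stainless milk pitcher, 52 mm wide, 65 mm high, standing on the caddy's lower tier; to be left alone. Origin at its underside.
- egg_cup: White egg cup, 48 mm wide, 48 mm high, standing on the caddy's lower tier; to be left alone. Origin at its underside.
- plate: Beige ceramic plate, 150 mm wide, 16 mm high, on the table; to be left alone. Origin at its underside.
- spreader: Bamboo spreader, 130 mm long, lying flat on the table; to be left alone. Origin at its underside.
Mind the look-alikes: they are no part of the job. Leave any green or orange look-alike of the jam_pot alone.

How it is judged:
By the outcome, as a careful person would: the job done as asked, in the order asked, and still so for the second after the job is handed in, with the robot touching nothing.
It also fails if it takes over 64 s, if anything falls off the work surface, if the arm or the gripper's body presses on something with over 40 N, if the wrist force passes 120 N, or if a joint passes its speed limit or range.

### The arm

A 6-joint arm with a two-finger parallel gripper is mounted at the origin on the work surface. World frame = base frame: x ahead of the robot, y to its left, z up, the work surface at z = 0. Lengths are in m, angles in rad, forces in N, time in s.
With the tool pointing down it reaches from about 0.375 to 0.9 m from the base axis. Payload 3.1 kg.
Tool frame: the origin (TCP) lies where the fingers leave the gripper's body, on its centre line; the fingertips stand 70 mm ahead of it and the grasp point (between the pads) lies 51 mm ahead of it (robot.tip_reach is the distance from the TCP to the fingertips, in m); z points along the fingers, y is the line along which they close (so a half turn about z gives the same grasp; the last joint's range is limited). The gripper opens to 87 mm and grips with 3 to 60 N. Pads are 19 mm wide; open, the fingers measure 117 mm over their backs; the gripper's body (75 mm by 190 mm) begins 51 mm behind the grasp point.
Start: joints at [0.993, 0.527, 1.433, -0, 1.181, -0.178], TCP at [0.243, 0.576, 0.292] pointing down, gripper open.
Joint ranges: [-3.08, 3.08], [-0.75, 2.2], [0.22, 2.44], [-1.43, 4.57], [0, 2.65], [-2.85, 2.85]. Speed limits (rad/s): [2.79, 2.79, 3.14, 3.14, 3.14, 3.14].

### API

Orientations are given as a unit quaternion [x, y, z, w].
In Python, from rig import robot gives the robot as it stands.
- The arm moves only by the tool carry_out, never from a script. Its argument "rows" is a list that holds one entry, the list of rows, each a list of 6 numbers: the shift along the tool's x, y, z in mm, then the turn, a rotation vector about the tool's x, y, z in units of 8 degrees (1.0 is 8 degrees). A call has 1 to 20 rows; each row is the pose to reach, as a shift and turn from the pose commanded when the call began, along the tool's axes at that moment; what a row does not reach only later rows make up. A row lasts 1/10 s, in which the tool goes at most 50 mm and 8.59 degrees, less where a joint would pass 70% of its speed; a pose out of reach is approached as far as the arm can. A call with a gripper value outside its range is refused whole. "fingers" is the opening, from 0 (shut) to 1 (fully open), set as the call begins (left out, the last holds). The fingers move at their own pace and stop on an object; "grip_force" is the grip in N (left out, the last holds). Time passes only in rows, so rows that repeat a pose let the fingers close. It gives the time, the measured TCP pose, the force and the opening at its end, in the units of the state.
- robot.get_obs(): the state, without advancing time (a new reading comes with each control period).
- robot.camera(name): name is "scene" or "top" or "wrist"; returns a dict with "color" (420x560x3 uint8, red, green, blue), "depth" (420x560 float32, m along the optical axis (not along the pixel's ray), 0 where there is no reading), "K" (3x3 intrinsics, pixels), "camera_from_world" (4x4, takes a point from world to camera coordinates). Camera axes: x right, y down, z forward; pixel columns grow to the right and rows downward; lengths in m; the calibration is good to about 2 mm. A picture is of the moment at which its call begins.
- robot.hand_in(): hands the job in, once; it reports no verdict.
The state is a dict: "time": time; "q": joint angles; "joint_velocities": joint speeds; "joint_torque": joint torques, N m; "position": TCP position; "tool_rot": TCP orientation; "ft_force": force on the tool from outside, world axes, zero at the start; "moment": the same for the moment, N m; "grip_width": finger opening in m.
Only numpy, scipy, OpenCV 4.12 (cv2) and the standard library are available. Lean on these libraries where they do the work, as an engineer would, in place of code of your own. Each camera call takes 0.05 s, during which the arm holds its last target. There are 200 camera calls.

## Working session

There is one attempt and no reset: what is moved stays moved. The work goes in short steps, Python scripts to look and compute and a tool call to move; the robot and the scene stay as the last step left them, time stands still between calls to the robot, and variables do not carry over. Pictures are saved under pics/ and viewed, on a budget of 10 in all, crops included, one or two more only if the job needs it, and the job is handed in when it is done.

Besides the shell and the picture viewer there is one more tool, called after "Emit:" in YAML: its name, and indented under it one key for each argument. carry_out: Moves the arm, as the interface text tells. Its arguments: {"type":"object","properties":{"rows":{"type":"array"},"fingers":{"type":"number"},"grip_force":{"type":"number"}},"required":["rows"]}

```bash
ls; mkdir -p pics
cat > h.py <<'E'
import numpy as np,cv2
from rig import robot
from scipy.spatial.transform import Rotation as R
def cam(n):
    c=robot.camera(n); return c
def save(n,img): cv2.imwrite('pics/'+n,cv2.cvtColor(img,cv2.COLOR_RGB2BGR))
def ray(c,u,v):
    M=np.linalg.inv(c['camera_from_world']);d=np.linalg.inv(c['K'])@[u,v,1.0]
    return M[:3,3],M[:3,:3]@d
def plane(c,u,v,z):
    o,d=ray(c,u,v);return o+d*(z-o[2])/d[2]
def pt(c,u,v):
    o,d=ray(c,u,v);return o+d*c['depth'][int(round(v)),int(round(u))]
def cloud(c):
    h,w=c['depth'].shape;u,v=np.meshgrid(np.arange(w),np.arange(h))
    M=np.linalg.inv(c['camera_from_world']);d=np.stack([u,v,np.ones_like(u)],-1)@np.linalg.inv(c['K']).T*c['depth'][...,None]
    return d@M[:3,:3].T+M[:3,3]
def proj(c,p):
    q=c['camera_from_world']@np.r_[p,1];a=c['K']@q[:3];return a[:2]/a[2]
E
python3 - <<'E'
from h import *
import pickle
a=cam('scene');b=cam('top');pickle.dump((a,b),open('v0.pkl','wb'))
save('s0.png',a['color']);save('t0.png',b['color'])
o=robot.get_obs();print({k:np.round(o[k],3) for k in o})
for c in(a,b):print(c['K'],np.linalg.inv(c['camera_from_world']).round(3))
E
```

```text
pics
{'time': np.float64(0.1), 'q': array([ 0.992,  0.528,  1.434, -0.   ,  1.181, -0.178]), 'joint_velocities': array([ 0.   , -0.002, -0.003,  0.001,  0.001, -0.001]), 'joint_torque': array([  0.   , -44.099, -17.715,   0.064,   0.053,  -0.   ]), 'position': array([0.243, 0.575, 0.291]), 'tool_rot': array([ 0.199,  0.98 , -0.001, -0.   ]), 'ft_force': array([ 0.822, -0.544, -0.375]), 'moment': array([0.014, 0.008, 0.042]), 'grip_width': np.float64(0.087)}
[[525.52369169   0.         274.77250549]
 [  0.         525.52369169 212.64889796]
 [  0.           0.           1.        ]] [[ 0.839  0.315 -0.443  1.247]
 [ 0.543 -0.475  0.692 -1.098]
 [ 0.007 -0.822 -0.57   0.93 ]
 [ 0.     0.     0.     1.   ]]
[[392.00240747   0.         278.04374768]
 [  0.         392.00240747 205.63225853]
 [  0.           0.           1.        ]] [[ 0.026 -0.985  0.17   0.431]
 [-1.    -0.028 -0.012 -0.096]
 [ 0.017 -0.169 -0.985  1.036]
 [ 0.     0.     0.     1.   ]]
```

View pics/s0.png

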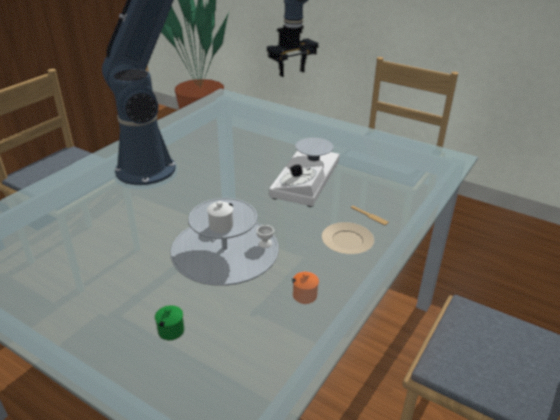

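View pics/t0.png

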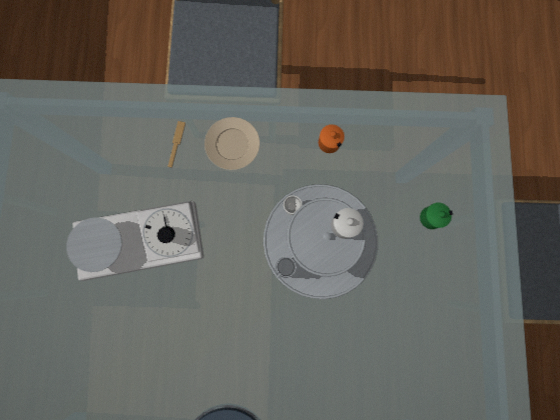

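Candidates for the jam pot in the top view are the white pot on the upper tier (348,222), the green one (436,215), the orange one (331,139) and the white egg cup (293,204). I choose the white one on the upper tier and check it in a crop together with the dial.

Run:
```python
from h import *
import pickle
a,b=pickle.load(open('v0.pkl','rb'))
im=b['color']
z=lambda x0,y0,w,h:cv2.resize(im[y0:y0+h,x0:x0+w],(w*4,h*4),interpolation=cv2.INTER_CUBIC)
save('c0.png',np.hstack([z(115,180,100,120),z(290,180,90,120)]))
P=cloud(b);Z=P[...,2]
def fit(mask,name):
    m=mask.astype(np.uint8);cs,_=cv2.findContours(m,0,1)
    for k in sorted(cs,key=cv2.contourArea)[-3:]:
        if cv2.contourArea(k)<40:continue
        (u,v),r=cv2.minEnclosingCircle(k);mm=np.zeros_like(m);cv2.drawContours(mm,[k],-1,1,-1)
        q=P[(mm>0)&mask];print(name,np.round([u,v,r],1),np.median(q,0).round(4),((q.min(0)+q.max(0))/2).round(4),np.ptp(q,0).round(3))
fit((Z>0.185)&(Z<0.3),'pot')
fit((Z>0.12)&(Z<0.14),'tier')
fit((Z>0.083)&(Z<0.098),'pan')
fit((Z>0.03)&(Z<0.12),'mid')
sc=(Z>0.03)&(Z<0.11);sc[:,220:]=0;sc[:180]=0
k=max(cv2.findContours(sc.astype(np.uint8),0,1)[0],key=cv2.contourArea);print(cv2.minAreaRect(k))
```

```text
pot [348.2 222.   15.1] [ 0.543  -0.259   0.1952] [ 0.5446 -0.261   0.2002] [0.062 0.065 0.027]
tier [326.4 236.5  39.7] [ 0.5052 -0.209   0.1322] [ 0.5186 -0.2207  0.1322] [0.179 0.181 0.012]
pan [158.  209.5  20.2] [0.5746 0.1756 0.0844] [0.5746 0.1848 0.0857] [0.034 0.096 0.005]
pan [285.5 267.   11.7] [ 0.4467 -0.1332  0.0914] [ 0.4466 -0.1319  0.0892] [0.045 0.046 0.012]
pan [ 93.5 243.5  28.5] [0.4867 0.3274 0.094 ] [0.4883 0.3274 0.0931] [0.129 0.13  0.01 ]
mid [331.7 137.4  13.5] [ 0.7819 -0.2416  0.0645] [ 0.7885 -0.2445  0.0561] [0.065 0.063 0.052]
mid [437.2 214.2  15.4] [ 0.5848 -0.5103  0.0643] [ 0.5877 -0.5164  0.0567] [0.064 0.065 0.053]
mid [135.4 238.8  69.5] [0.5001 0.2479 0.071 ] [0.5042 0.2432 0.0695] [0.206 0.329 0.079]
((133.468017578125, 240.32400512695312), (59.83717727661133, 134.61129760742188), 79.69515228271484)
```

View pics/c0.png

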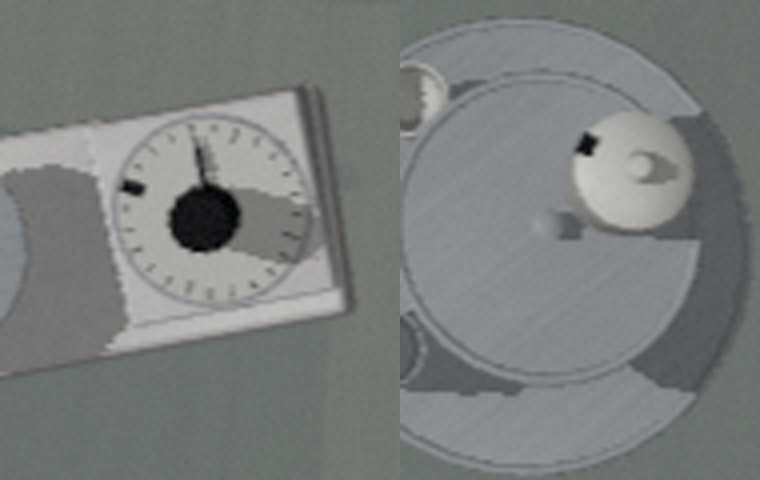

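The crop confirms the white pot with its slotted lid at (348,222) on the upper tier. The broad zero mark is at about (147.5,227) and the pointer tip at about (164,211), pointing uphill. The dial centre is near (167,232).

```bash
cat >> h.py <<'E'
def rows_to(pos,Rt,o=None):
    o=o or robot.get_obs();R0=R.from_quat(o['tool_rot'])
    s=R0.inv().apply(np.array(pos)-o['position'])*1000
    r=(R0.inv()*Rt).as_rotvec(degrees=True)/8
    return np.r_[s.round(1),r.round(3)]
def down(yaw_y): # tool z down, tool y at this yaw
    y=np.array([np.cos(yaw_y),np.sin(yaw_y),0]);z=np.array([0,0,-1.]);return R.from_matrix(np.c_[np.cross(y,z),y,z])
E
python3 - <<'E'
from h import *
import pickle
a,b=pickle.load(open('v0.pkl','rb'))
for c,n in((b,'top'),):
    hsv=cv2.cvtColor(c['color'],cv2.COLOR_RGB2HSV);P=cloud(c)
    m=((P[...,2]>0.18)&(P[...,2]<0.22)).astype(np.uint8)
    k=max(cv2.findContours(m,0,1)[0],key=cv2.contourArea);(u,v),r=cv2.minEnclosingCircle(k)
    print('pot',plane(c,u,v,0.19))
m=(P[...,2]>0.122)&(P[...,2]<0.137);q=P[m]
print('tier',((q.min(0)+q.max(0))/2))
q=P[m];cc=q[:,:2];hull=cv2.convexHull(cc.astype(np.float32))[:,0];print('tier circ',cv2.minEnclosingCircle(hull*1000))
m=(P[...,2]>0.089)&(P[...,2]<0.098);m[:,125:]=0;q=P[m];print('pan circ',cv2.minEnclosingCircle(q[:,:2].astype(np.float32)*1000))
# dial: knob black top
m=(b['color'].max(2)<45)&(P[...,2]>0.085);m[:,220:]=0;m[:,140:]&=True
q=P[m];print('knob top',np.median(q,0),len(q),(q.min(0)+q.max(0))/2)
print('dialc',plane(b,115+208/4,180+209/4,0.0645),plane(b,115+211/4,180+209/4,0.0645))
E
```

```text
pot [ 0.54438714 -0.26049305  0.19      ]
tier [ 0.5185766  -0.22067194  0.13145211]
tier circ ((518.3037109375, -221.14431762695312), 91.3447265625)
pan circ ((487.39105224609375, 327.7957763671875), 65.68306732177734)
knob top [0.5149698  0.15734551 0.10062592] 216 [0.51637115 0.15807192 0.09716011]
dialc [0.52319501 0.16470012 0.0645    ] [0.52324591 0.16285377 0.0645    ]
```

Run:
```python
from h import *
print(rows_to([0.544,-0.2605,0.33],down(0.59)))
```

```text
[-6.026e+02 -6.527e+02 -3.760e+01 -1.400e-02  2.000e-03  4.161e+00]
```

Emit:
carry_out:
  rows:
    - [[-301, -326, -38, 0, 0, 2], [-301, -326, -38, 0, 0, 2], [-301, -326, -38, 0, 0, 2], [-301, -326, -38, 0, 0, 2], [-301, -326, -38, 0, 0, 2], [-301, -326, -38, 0, 0, 2], [-301, -326, -38, 0, 0, 2], [-301, -326, -38, 0, 0, 2], [-301, -326, -38, 0, 0, 2], [-602, -652, -38, 0, 0, 4.16], [-602, -652, -38, 0, 0, 4.16], [-602, -652, -38, 0, 0, 4.16], [-602, -652, -38, 0, 0, 4.16], [-602, -652, -38, 0, 0, 4.16], [-602, -652, -38, 0, 0, 4.16], [-602, -652, -38, 0, 0, 4.16], [-602, -652, -38, 0, 0, 4.16], [-602, -652, -38, 0, 0, 4.16], [-602, -652, -38, 0, 0, 4.16], [-602, -652, -38, 0, 0, 4.16]]
  fingers: 1

```text
time: 2.1
position: [0.5435, -0.2598, 0.3292]
tool_rot: [0.472, 0.882, 0.0, -0.001]
ft_force: [-0.2, 0.2, 0.3]
grip_width: 0.0869
```

Run:
```python
from h import *
import pickle
c=cam('wrist');pickle.dump(c,open('w1.pkl','wb'));save('w1.png',c['color'])
o=robot.get_obs();print(o['time'],o['position'],o['q'].round(3),o['ft_force'])
P=cloud(c);m=((P[...,2]>0.18)&(P[...,2]<0.215)&(np.hypot(P[...,0]-.544,P[...,1]+.26)<.06))
q=P[m];print(cv2.minEnclosingCircle(q[:,:2].astype(np.float32)*1000),np.percentile(q[:,2],[5,50,95,100]),len(q))
print(proj(c,[.544,-.2605,.21]))
t=(abs(P[...,2]-.13)<.008);print('tier z',np.median(P[t][:,2]))
print(rows_to([0.544,-0.2605,0.214],down(0.59)))
```

```text
2.15 [ 0.54324309 -0.25852314  0.32936239] [-0.63   0.457  1.449  0.     1.238 -1.22 ] [-0.87534424  0.5665847  -0.04337176]
((545.0374145507812, -258.9686584472656), 33.21830749511719) [0.18851602 0.19368607 0.20666332 0.21065104] 7124
[277.46264827 232.23018252]
tier z 0.13029168543159414
[-2.400e+00 -4.000e-01  1.154e+02 -4.000e-03 -2.100e-02 -2.000e-03]
```

View pics/w1.png

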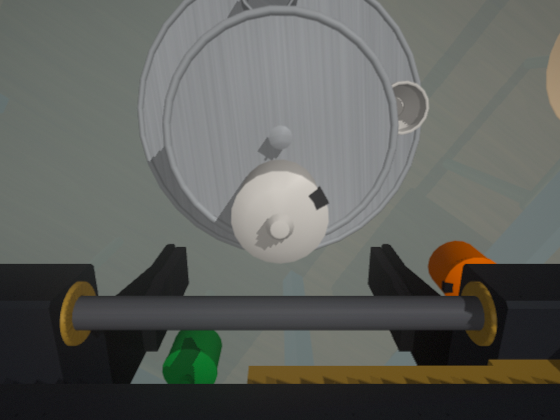

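The wrist view shows the pot centred between the fingers, lid at (280,215), with nothing where the fingers will descend. Going down and gripping.

Emit:
carry_out:
  rows:
    - [[-1, 0, 30, 0, 0, 0], [-1, 0, 60, 0, 0, 0], [-1, 0, 85, 0, 0, 0], [-1, 0, 100, 0, 0, 0], [-1, 0, 110, 0, 0, 0], [-1, 0, 115, 0, 0, 0], [-1, 0, 115, 0, 0, 0], [-1, 0, 115, 0, 0, 0]]

```text
time: 2.95
position: [0.5449, -0.2599, 0.2161]
tool_rot: [0.471, 0.882, -0.0, 0.001]
ft_force: [0.0, -0.2, -0.2]
grip_width: 0.087
```

Emit:
carry_out:
  rows:
    - [[0, 0, 0, 0, 0, 0], [0, 0, 0, 0, 0, 0], [0, 0, 0, 0, 0, 0], [0, 0, 0, 0, 0, 0], [0, 0, 0, 0, 0, 0], [0, 0, 0, 0, 0, 0], [0, 0, 0, 0, 0, 0], [0, 0, 0, 0, 0, 0], [0, 0, 0, 0, 0, 0], [0, 0, 0, 0, 0, 0], [0, 0, 0, 0, 0, 0]]
  fingers: 0.6
  grip_force: 25

```text
time: 4.05
position: [0.5447, -0.2601, 0.2155]
tool_rot: [0.471, 0.882, -0.0, 0.0]
ft_force: [0.7, 0.0, 4.5]
grip_width: 0.0632
```

Emit:
carry_out:
  rows:
    - [[0, 0, 0, 0, 0, 0], [0, 0, 0, 0, 0, 0], [0, 0, 0, 0, 0, 0], [0, 0, 0, 0, 0, 0]]
  fingers: 0.3

```text
time: 4.45
position: [0.5447, -0.2601, 0.2155]
tool_rot: [0.471, 0.882, -0.0, 0.0]
ft_force: [0.1, 1.0, 5.1]
grip_width: 0.0634
```

Run:
```python
from h import *
c=cam('wrist');save('w2.png',c['color'])
o=robot.get_obs();print(o['time'],o['position'],o['ft_force'],o['grip_width'],o['moment'])
```

```text
4.5 [ 0.54468485 -0.26015297  0.21549562] [-0.53109743  0.46098368  5.6198688 ] 0.06332956034862605 [-0.02111751 -0.04409453 -0.01636948]
```

View pics/w2.png

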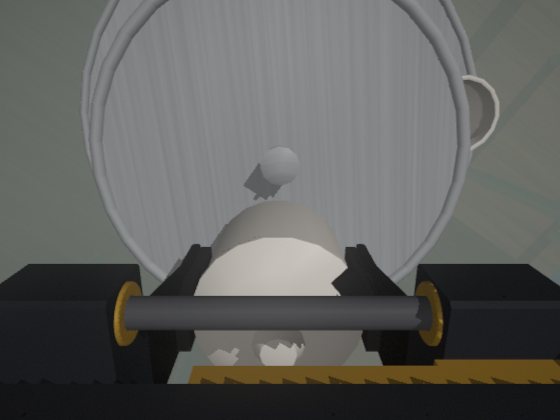

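The width of 63.3 mm (body 62) and the upward force of 5 N suggest the pads catch the lid's lower edge. I will open, go 3 mm lower and grip again.

Emit:
carry_out:
  rows:
    - [[0, 0, 0, 0, 0, 0], [0, 0, 0, 0, 0, 0], [0, 0, 0, 0, 0, 0], [0, 0, 2, 0, 0, 0], [0, 0, 3, 0, 0, 0], [0, 0, 3, 0, 0, 0], [0, 0, 3, 0, 0, 0]]
  fingers: 0.9

```text
time: 5.2
position: [0.5445, -0.26, 0.2121]
tool_rot: [0.471, 0.882, 0.0, -0.0]
ft_force: [0.6, -0.8, 0.3]
grip_width: 0.0782
```

Emit:
carry_out:
  rows:
    - [[0, 0, 0, 0, 0, 0], [0, 0, 0, 0, 0, 0], [0, 0, 0, 0, 0, 0], [0, 0, 0, 0, 0, 0], [0, 0, 0, 0, 0, 0], [0, 0, 0, 0, 0, 0], [0, 0, 0, 0, 0, 0]]
  fingers: 0.3
  grip_force: 25

```text
time: 5.9
position: [0.5446, -0.26, 0.2123]
tool_rot: [0.471, 0.882, 0.0, 0.0]
ft_force: [0.0, 0.4, 0.2]
grip_width: 0.0633
```

Emit:
carry_out:
  rows:
    - [[0, 0, -3, 0, 0, 0], [0, 0, -10, 0, 0, 0], [0, 0, -25, 0, 0, 0], [0, 0, -50, 0, 0, 0], [0, 0, -80, 0, 0, 0], [0, 0, -100, 0, 0, 0], [0, 0, -100, 0, 0, 0], [0, 0, -100, 0, 0, 0], [0, 0, -100, 0, 0, 0]]

```text
time: 6.8
position: [0.5435, -0.2593, 0.3103]
tool_rot: [0.471, 0.882, 0.0, -0.002]
ft_force: [0.2, 0.5, -5.0]
grip_width: 0.063
```

Run:
```python
from h import *
F=[]
for i in range(6):
    c=cam('scene');o=robot.get_obs();F.append(o['ft_force'][2])
print(np.round(F,2),np.mean(F),o['grip_width'],o['position'],o['q'].round(2),o['time'])
for y in (0.2,0.59,1.0):print(y,rows_to([0.4874,0.3275,0.30],down(y)))
```

```text
[-5.05 -5.5  -4.01 -4.96 -4.78 -4.58] -4.814413393542629 0.06303171788062566 [ 0.54435718 -0.25992815  0.31144856] [-0.63  0.48  1.47 -0.    1.2  -1.22] 7.1
0.2 [ 5.198e+02  2.796e+02  1.200e+01 -6.000e-03 -9.000e-03  2.794e+00]
0.59 [ 5.198e+02  2.796e+02  1.200e+01 -4.000e-03 -1.000e-02  1.000e-03]
1.0 [ 5.198e+02  2.796e+02  1.200e+01 -2.000e-03 -1.000e-02 -2.936e+00]
```

Emit:
carry_out:
  rows:
    - [[10, 5, 0, 0, 0, 0], [35, 19, 0, 0, 0, 0], [70, 38, 0, 0, 0, 0], [110, 59, 0, 0, 0, 0], [150, 81, 0, 0, 0, 0], [190, 102, 0, 0, 0, 0], [230, 124, 0, 0, 0, 0], [270, 145, 5, 0, 0, 0], [310, 167, 10, 0, 0, 0], [350, 188, 12, 0, 0, 0], [390, 210, 12, 0, 0, 0], [430, 231, 12, 0, 0, 0], [465, 250, 12, 0, 0, 0], [495, 266, 12, 0, 0, 0], [510, 275, 12, 0, 0, 0], [520, 280, 12, 0, 0, 0], [520, 280, 12, 0, 0, 0], [520, 280, 12, 0, 0, 0]]

```text
time: 8.9
position: [0.4877, 0.3268, 0.3001]
tool_rot: [0.471, 0.882, -0.001, 0.0]
ft_force: [-0.4, 0.3, -4.2]
grip_width: 0.0632
```

Run:
```python
from h import *
import pickle
a=cam('scene');w=cam('wrist');o=robot.get_obs();pickle.dump((a,w),open('v3.pkl','wb'))
print(o['position'],o['ft_force'],o['grip_width'],o['q'].round(2),o['time'])
P=cloud(w);z=P[...,2]
m=(z>0.085)&(z<0.10)&(np.hypot(P[...,0]-.4874,P[...,1]-.3275)<.075);q=P[m];print('pan',cv2.minEnclosingCircle(q[:,:2].astype(np.float32)*1000),len(q),np.median(q[:,2]))
z=w['color'];s=cv2.resize(a['color'][100:240,200:400],None,fx=3,fy=3,interpolation=cv2.INTER_CUBIC)
save('w3.png',w['color'])
print(rows_to([0.4874,0.3275,0.178],down(.59)))
```

```text
[0.48802798 0.32642442 0.30020132] [-0.22710554 -1.07198715 -4.54520107] 0.06330237968038671 [ 0.4   0.47  1.52 -0.    1.15 -0.19] 9.0
pan ((487.3270568847656, 329.5486145019531), 65.01457214355469) 13884 0.09222241599271327
[ 1.300e+00  2.000e-01  1.222e+02 -6.000e-03  3.000e-03 -1.100e-02]
```

View pics/w3.png

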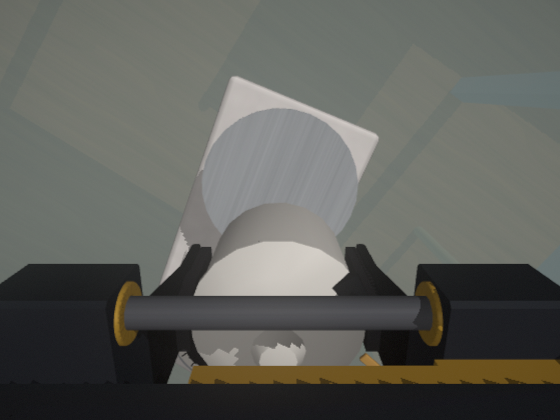

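The pot hangs straight over the pan. The pan's circle comes out at (0.487, 0.329), so I correct by 2 mm and lower in two stages.

Emit:
carry_out:
  rows:
    - [[2, 1, 15, 0, 0, 0], [2, 1, 40, 0, 0, 0], [2, 1, 65, 0, 0, 0], [2, 1, 85, 0, 0, 0], [2, 1, 100, 0, 0, 0], [2, 1, 110, 0, 0, 0], [2, 1, 115, 0, 0, 0], [2, 1, 118, 0, 0, 0], [2, 1, 118, 0, 0, 0], [2, 1, 118, 0, 0, 0]]

```text
time: 10.0
position: [0.488, 0.3302, 0.183]
tool_rot: [0.471, 0.882, 0.001, 0.0]
ft_force: [-0.6, 0.3, -4.6]
grip_width: 0.0632
```

Emit:
carry_out:
  rows:
    - [[0, 0, 2, 0, 0, 0], [0, 0, 4, 0, 0, 0], [0, 0, 6, 0, 0, 0], [0, 0, 7, 0, 0, 0], [0, 0, 8, 0, 0, 0], [0, 0, 9, 0, 0, 0], [0, 0, 10, 0, 0, 0], [0, 0, 11, 0, 0, 0], [0, 0, 12, 0, 0, 0], [0, 0, 12, 0, 0, 0], [0, 0, 12, 0, 0, 0], [0, 0, 12, 0, 0, 0]]

```text
time: 11.2
position: [0.4875, 0.3301, 0.1703]
tool_rot: [0.471, 0.882, -0.0, -0.0]
ft_force: [-1.1, 0.1, -2.4]
grip_width: 0.063
```

Run:
```python
from h import *
F=[]
for i in range(5):
    c=cam('scene');o=robot.get_obs();F.append(o['ft_force'])
print(np.mean(F,0),np.std(F,0),o['grip_width'],o['position'],o['time'],o['moment'])
```

```text
[-1.16616267 -0.46410167 -2.6710341 ] [0.39597481 0.53168987 0.50019238] 0.06316323061267907 [0.48748532 0.33007445 0.17029192] 11.45 [-0.13629873  0.17851585 -0.01492346]
```

The force dropped from about 4.7 N to 2.6 N, so the pan carries about half the weight. About 5 mm more is needed.

Emit:
carry_out:
  rows:
    - [[0, 0, 1, 0, 0, 0], [0, 0, 2, 0, 0, 0], [0, 0, 3, 0, 0, 0], [0, 0, 4, 0, 0, 0], [0, 0, 5, 0, 0, 0], [0, 0, 5, 0, 0, 0], [0, 0, 5, 0, 0, 0]]

```text
time: 12.15
position: [0.4875, 0.3301, 0.1653]
tool_rot: [0.471, 0.882, -0.0, -0.0]
ft_force: [-1.6, -0.6, 0.5]
grip_width: 0.0635
```

Run:
```python
from h import *
F=[]
for i in range(5):
    c=cam('scene');o=robot.get_obs();F.append(o['ft_force'])
print(np.mean(F,0),o['grip_width'],o['position'],o['time'],o['moment'])
```

```text
[-2.01863279 -0.06725748 -0.16171763] 0.06310789678279721 [0.48750497 0.3300634  0.1653081 ] 12.4 [-0.112253    0.30645678 -0.0137327 ]
```

The force is balanced, so I open and retreat upward.

Emit:
carry_out:
  rows:
    - [[0, 0, 0, 0, 0, 0], [0, 0, 0, 0, 0, 0], [0, 0, 0, 0, 0, 0], [0, 0, 0, 0, 0, 0], [0, 0, 0, 0, 0, 0], [0, 0, 0, 0, 0, 0]]
  fingers: 1

```text
time: 13.0
position: [0.4877, 0.3301, 0.1653]
tool_rot: [0.471, 0.882, 0.0, 0.0]
ft_force: [0.1, -0.3, -0.4]
grip_width: 0.0867
```

Emit:
carry_out:
  rows:
    - [[0, 0, -10, 0, 0, 0], [0, 0, -30, 0, 0, 0], [0, 0, -60, 0, 0, 0], [0, 0, -100, 0, 0, 0], [0, 0, -140, 0, 0, 0], [0, 0, -140, 0, 0, 0]]

```text
time: 13.6
position: [0.4903, 0.3314, 0.3123]
tool_rot: [0.471, 0.882, 0.006, 0.004]
ft_force: [0.5, -0.2, 0.8]
grip_width: 0.087
```

Run:
```python
from h import *
import pickle
b=cam('top');a=cam('scene');w=cam('wrist');pickle.dump((a,b,w),open('v4.pkl','wb'))
o=robot.get_obs();print(o['position'],o['ft_force'],o['time'],o['q'].round(3))
P=cloud(w);z=P[...,2]
m=(z>0.139)&(z<0.17)&(np.hypot(P[...,0]-.4874,P[...,1]-.3295)<.05);q=P[m];print('lid',cv2.minEnclosingCircle(q[:,:2].astype(np.float32)*1000),len(q),q[:,2].max())
z4=lambda im,x0,y0,w_,h_,k:cv2.resize(im[y0:y0+h_,x0:x0+w_],(w_*k,h_*k),interpolation=cv2.INTER_CUBIC)
save('c4.png',np.hstack([z4(b['color'],65,190,140,100,3),cv2.resize(w['color'],(376,300))[:300]]))
```

```text
[0.48701557 0.32985211 0.30544151] [-0.29472032 -0.54513073 -0.0931895 ] 13.75 [ 0.405  0.463  1.513 -0.     1.166 -0.185]
lid ((487.7617492675781, 331.1539001464844), 33.19890213012695) 5928 0.16260686033882732
```

View pics/c4.png

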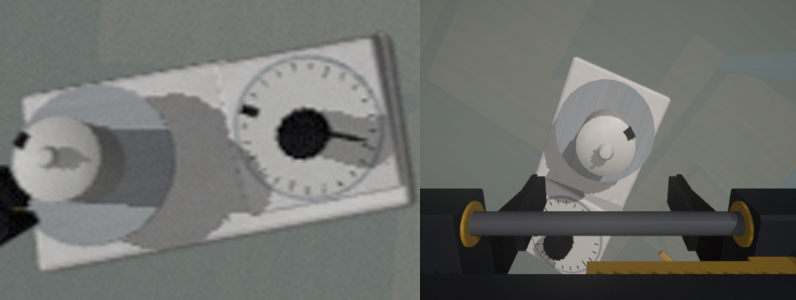

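The pot stands centred on the pan to within about 1.5 mm (lid at (0.4878, 0.3312), top z 0.163). The loaded pointer now points right (tip at about (372,140) in the crop), and the zero mark is at (250,111). Next I go over the dial, tilted.

```bash
cat >> h.py <<'E'
def scale_R(yaw): return R.from_euler('z',yaw)
def knob_pose(dc,yaw,yy,h): # dial centre, scale yaw, approx yaw of tool y in world, grasp height above dial
    n=scale_R(yaw).apply([-0.296,0,0.955]);n/=np.linalg.norm(n)
    y=np.array([np.cos(yy),np.sin(yy),0]);y-=n*(y@n);y/=np.linalg.norm(y);z=-n
    return np.array(dc)+n*(h+0.051),R.from_matrix(np.c_[np.cross(y,z),y,z])
E
python3 - <<'E'
from h import *
import pickle
a,b,w=pickle.load(open('v4.pkl','rb'))
# white/pale dial & scale edges through wrist depth
P=cloud(w);z=P[...,2]
print('cam',np.linalg.inv(w['camera_from_world']).round(3))
m=(z>0.015)&(z<0.11)&(np.hypot(P[...,0]-.505,P[...,1]-.246)<.19);q=P[m][:,:2].astype(np.float32)*1000
print(cv2.minAreaRect(q))
Pb=cloud(b);m=(Pb[...,2]>0.015)&(Pb[...,2]<0.11);m[:,220:]=0;m[:195]=0;k=Pb[m][:,:2].astype(np.float32)*1000;print(cv2.minAreaRect(k))
p,Rt=knob_pose([.523,.164,.0645],np.radians(11.5),1.7,.12)
print(p,rows_to(p,Rt))
E
```

```text
cam [[ 0.831  0.531  0.167  0.442]
 [ 0.556 -0.795 -0.243  0.399]
 [ 0.004  0.294 -0.956  0.4  ]
 [ 0.     0.     0.     1.   ]]
((504.4688415527344, 248.72129821777344), (150.46551513671875, 304.84808349609375), 12.05070972442627)
((316.8076477050781, 204.28176879882812), (536.8794555664062, 309.1524963378906), 11.572484016418457)
[0.47339123 0.15390698 0.22783432] [-138.6   -109.2     77.6     -1.327   -1.839   -7.908]
```

Emit:
carry_out:
  rows:
    - [[-35, -27, 0, -0.17, -0.23, -1], [-70, -55, 0, -0.33, -0.46, -2], [-105, -82, 0, -0.5, -0.69, -3], [-139, -109, 10, -0.66, -0.92, -3.95], [-139, -109, 25, -0.83, -1.15, -4.9], [-139, -109, 40, -1, -1.38, -5.9], [-139, -109, 60, -1.16, -1.6, -6.9], [-139, -109, 78, -1.327, -1.839, -7.908], [-139, -109, 78, -1.327, -1.839, -7.908], [-139, -109, 78, -1.327, -1.839, -7.908], [-139, -109, 78, -1.327, -1.839, -7.908], [-139, -109, 78, -1.327, -1.839, -7.908]]

```text
time: 14.95
position: [0.4751, 0.1542, 0.2281]
tool_rot: [-0.065, 0.986, 0.02, 0.149]
ft_force: [-1.1, 0.2, -0.3]
grip_width: 0.0868
```

Run:
```python
from h import *
import pickle
b=cam('top');a=cam('scene');w=cam('wrist');pickle.dump((a,b,w),open('v5.pkl','wb'))
o=robot.get_obs();print(o['position'],o['ft_force'],o['time'],o['q'].round(3))
p,Rt=knob_pose([.5227,.1639,.0645],np.radians(12),1.7,.03);print(rows_to(p,Rt),proj(w,[.5227,.1639,.0645]))
save('w5.png',w['color'])
```

```text
[0.47469761 0.15411792 0.2279142 ] [-0.2264611  -0.31798112  0.60579096] 15.1 [ 0.071  0.399  1.985  0.087  0.46  -1.704]
[ 1.70e+00 -3.00e-01  8.96e+01 -1.80e-02  1.20e-02 -2.00e-03] [275.83408442 200.97867754]
```

View pics/w5.png

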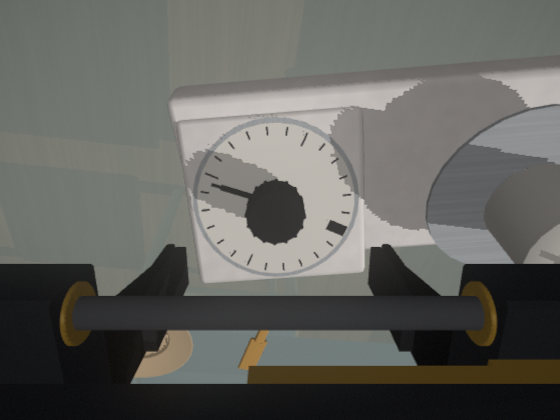

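The wrist view shows the dial squarely, with its centre near (276,198), the zero mark at (337,228) and the pointer tip at (212,186). I measure the angles on the dial plane.

```bash
cat >> h.py <<'E'
def dial_measure(w,dc,yaw,verbose=True):
    S=scale_R(yaw).as_matrix();n=S@np.array([-.2955,0,.9553]);ex=S@np.array([.9553,0,.2955]);ey=S[:,1];dc=np.array(dc)
    h,wd=w['depth'].shape;u,v=np.meshgrid(np.arange(wd),np.arange(h))
    M=np.linalg.inv(w['camera_from_world']);d=np.stack([u,v,np.ones_like(u)],-1)@np.linalg.inv(w['K']).T@M[:3,:3].T;o=M[:3,3]
    def uv(hh):
        t=((dc+n*hh-o)@n)/(d@n);p=o+d*t[...,None]-dc;return p@ex,p@ey
    return uv
def ang(x,y): return np.degrees(np.arctan2(-y,x)) # clockwise from uphill
E
cat > dm.py <<'E'
from h import *
def run(w,dc=(.5227,.1639,.0645),yaw=np.radians(12),thr=70):
    uv=dial_measure(w,dc,yaw);g=w['color'].max(2)
    x,y=uv(0);r=np.hypot(x,y)
    dark=((g<thr)&(r<.056)).astype(np.uint8)
    n,l,s,c=cv2.connectedComponentsWithStats(dark)
    xp,yp=uv(.0055);xt,yt=uv(.036)
    for i in range(1,n):
        if s[i,4]<25:continue
        m=l==i
        print(s[i],'h0: r %.1f ang %.2f'%(1e3*np.hypot(x[m].mean(),y[m].mean()),ang(x[m].mean(),y[m].mean())))
        if s[i,4]>800:
            k=cv2.morphologyEx(m.astype(np.uint8),cv2.MORPH_OPEN,np.ones((11,11)))>0
            print(' knob@36',cv2.minEnclosingCircle(np.c_[xt[k],yt[k]].astype(np.float32)*1000))
        t=m&(np.hypot(xp,yp)>.03)
        if t.sum()>3:
            print(' tip part ang@5.5 %.2f maxr %.1f'%(ang(xp[t].mean(),yp[t].mean()),1e3*np.hypot(xp,yp)[t].max()))
E
python3 - <<'E'
from h import *
import pickle,dm
a,b,w=pickle.load(open('v5.pkl','rb'))
uv=dial_measure(w,(.5227,.1639,.0645),np.radians(12))
x,y=uv(0)
print([(round(1e3*x[v,u],1),round(1e3*y[v,u],1)) for u,v in[(194,199),(357,195),(274,118),(277,277)]])
for t in (55,90):dm.run(w,thr=t)
E
```

```text
[(np.float64(-6.1), np.float64(-59.9)), (np.float64(-0.0), np.float64(59.6)), (np.float64(-59.7), np.float64(3.4)), (np.float64(62.3), np.float64(-4.0))]
[ 212  180   91   64 2736] h0: r 8.2 ang 30.17
 knob@36 ((-5.723082542419434, -3.1907458305358887), 20.636539459228516)
 tip part ang@5.5 103.75 maxr 47.5
[ 211  179   95   66 3164] h0: r 7.9 ang 24.75
 knob@36 ((-3.3333427906036377, -0.061082370579242706), 21.418193817138672)
 tip part ang@5.5 98.52 maxr 48.1
[327 221  19  14 157] h0: r 49.6 ang -61.02
 tip part ang@5.5 -62.85 maxr 54.2
```

Run:
```python
from h import *
import pickle
a,b,w=pickle.load(open('v5.pkl','rb'))
P=cloud(w);dc=np.array([.5227,.1639,.0645]);S=scale_R(np.radians(12)).as_matrix()
n=S@[-.2955,0,.9553];ex=S@[.9553,0,.2955];ey=S[:,1]
q=P-dc;H=q@n;X=q@ex;Y=q@ey;r=np.hypot(X,Y)
m=(H>.031)&(H<.041)&(r<.03);print('knob top',m.sum(),np.median(H[m]),cv2.minEnclosingCircle(np.c_[X[m],Y[m]].astype(np.float32)*1e3),X[m].mean(),Y[m].mean())
d=(abs(H)<.006)&(r>.03)&(r<.054);A=np.c_[X[d],Y[d],np.ones(d.sum())];print('plane',np.linalg.lstsq(A,H[d],rcond=None)[0])
m=(w['color'].max(2)<55)&(r<.056);print([ (1e3*np.median(H[(w['color'].max(2)<90)&(r>.04)&(r<.055)]))])
```

```text
knob top 2639 0.03603947064839367 ((-0.1032712310552597, -0.9010754823684692), 20.247318267822266) -0.0011913305897781942 -0.0005657701319743759
plane [ 0.00082432 -0.0009221   0.0022811 ]
[np.float64(187.81901679294796)]
```

Emit:
carry_out:
  rows:
    - [[1, 0, 25, 0, 0, 0], [1, 0, 50, 0, 0, 0], [1, 0, 70, 0, 0, 0], [1, 0, 82, 0, 0, 0], [1, 0, 89, 0, 0, 0], [1, 0, 89, 0, 0, 0], [1, 0, 89, 0, 0, 0]]

```text
time: 15.8
position: [0.4993, 0.1591, 0.1424]
tool_rot: [-0.065, 0.987, 0.02, 0.149]
ft_force: [1.3, 0.3, -0.1]
grip_width: 0.0869
```

Emit:
carry_out:
  rows:
    - [[0, 0, 0, 0, 0, 0], [0, 0, 0, 0, 0, 0], [0, 0, 0, 0, 0, 0], [0, 0, 0, 0, 0, 0], [0, 0, 0, 0, 0, 0], [0, 0, 0, 0, 0, 0], [0, 0, 0, 0, 0, 0], [0, 0, 0, 0, 0, 0], [0, 0, 0, 0, 0, 0], [0, 0, 0, 0, 0, 0], [0, 0, 0, 0, 0, 0], [0, 0, 0, 0, 0, 0]]
  fingers: 0.2
  grip_force: 25

```text
time: 17.0
position: [0.4993, 0.1576, 0.142]
tool_rot: [-0.065, 0.987, 0.019, 0.149]
ft_force: [-0.5, -9.3, 2.2]
grip_width: 0.0372
```

Emit:
carry_out:
  rows:
    - [[0, -1.5, 0, 0, 0, 0], [0, -2.5, 0, 0, 0, 0], [0, -2.5, 0, 0, 0, 0.5], [0, -2.5, 0, 0, 0, 1.2], [0, -2.5, 0, 0, 0, 2], [0, -2.5, 0, 0, 0, 3], [0, -2.5, 0, 0, 0, 4], [0, -2.5, 0, 0, 0, 5], [0, -2.5, 0, 0, 0, 6], [0, -2.5, 0, 0, 0, 7], [0, -2.5, 0, 0, 0, 8], [0, -2.5, 0, 0, 0, 9], [0, -2.5, 0, 0, 0, 9.6], [0, -2.5, 0, 0, 0, 10], [0, -2.5, 0, 0, 0, 10], [0, -2.5, 0, 0, 0, 10]]

```text
time: 18.6
position: [0.4997, 0.1576, 0.1422]
tool_rot: [0.584, 0.798, 0.111, 0.101]
ft_force: [-0.4, 5.2, 1.3]
grip_width: 0.0373
```

Run:
```python
from h import *
o=robot.get_obs();print(o['position'],o['ft_force'],o['moment'],o['time'],o['q'].round(3),o['grip_width'])
R0=R.from_quat(o['tool_rot']);print('z',R0.apply([0,0,1]),scale_R(.2094).apply([.296,0,-.955]),R0.inv().apply(o['ft_force']))
```

```text
[0.49970945 0.15759223 0.14216143] [-0.40965183  5.17820681  1.29258267] [0.80914578 0.14202344 0.23152376] 18.6 [ 0.074  0.598  1.988  0.15   0.259 -0.372] 0.03727556391827004
z [ 0.29102168  0.0600892  -0.95482756] [ 0.28953412  0.06153042 -0.955     ] [ 5.02326866  1.52737782 -1.04225682]
```

Emit:
carry_out:
  rows:
    - [[1, 0, 0, 0, 0, 0.5], [1, 0, 0, 0, 0, 1.2], [1, 0, 0, 0, 0, 2], [1, 0, 0, 0, 0, 3], [1, 0, 0, 0, 0, 4], [1, 0, 0, 0, 0, 5], [1, 0, 0, 0, 0, 6], [1, 0, 0, 0, 0, 7], [1, 0, 0, 0, 0, 8], [1, 0, 0, 0, 0, 9], [1, 0, 0, 0, 0, 9.8], [1, 0, 0, 0, 0, 10.3], [1, 0, 0, 0, 0, 10.3], [1, 0, 0, 0, 0, 10.3]]

```text
time: 20.0
position: [0.5001, 0.1575, 0.1422]
tool_rot: [0.965, 0.216, 0.151, 0.003]
ft_force: [1.1, -0.9, 2.4]
grip_width: 0.0371
```

Emit:
carry_out:
  rows:
    - [[0, 0, 0, 0, 0, 0], [0, 0, 0, 0, 0, 0], [0, 0, 0, 0, 0, 0], [0, 0, 0, 0, 0, 0], [0, 0, 0, 0, 0, 0], [0, 0, -10, 0, 0, 0], [0, 0, -30, 0, 0, 0], [0, 0, -60, 0, 0, 0], [0, 0, -90, 0, 0, 0], [0, 0, -90, 0, 0, 0], [0, 0, -90, 0, 0, 0], [0, 0, -90, 0, 0, 0]]
  fingers: 1

```text
time: 21.2
position: [0.4728, 0.1521, 0.2274]
tool_rot: [0.965, 0.215, 0.149, 0.003]
ft_force: [0.2, -0.1, -0.4]
grip_width: 0.087
```

Run:
```python
from h import *
import pickle,dm
w=cam('wrist');b=cam('top');pickle.dump((b,w),open('v6.pkl','wb'))
o=robot.get_obs();print(o['position'],o['ft_force'],o['time'],o['q'].round(3),proj(w,[.5227,.1639,.0645]))
save('w6.png',w['color'])
for t in (55,80):dm.run(w,thr=t)
```

```text
[0.47280463 0.15214779 0.22684608] [ 0.9831452   0.13863617 -0.19447761] 21.3 [0.067 0.399 1.989 0.09  0.459 1.124] [278.10776382 201.99447505]
[ 250  181   82   64 2638] h0: r 10.5 ang 148.95
 knob@36 ((1.7232370376586914, -2.468654155731201), 19.853679656982422)
 tip part ang@5.5 116.52 maxr 47.8
[330 221  18  14 143] h0: r 49.9 ang 100.76
 tip part ang@5.5 98.97 maxr 54.1
[ 249  180   83   65 3062] h0: r 9.2 ang 154.36
 knob@36 ((3.401582717895508, 0.17822885513305664), 21.19881820678711)
 tip part ang@5.5 118.55 maxr 47.8
[330 221  18  15 163] h0: r 49.8 ang 100.92
 tip part ang@5.5 99.12 maxr 54.1
```

View pics/w6.png

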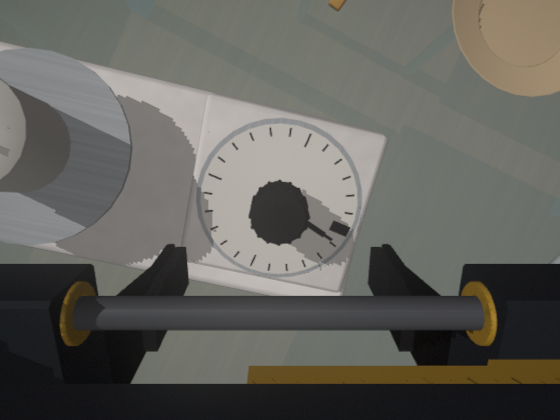

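The zero mark moved by 162° as commanded, but the pointer now seems 10° or more further than before. I look at an enlarged crop of both views.

Run:
```python
from h import *
import pickle
_,_,w5=pickle.load(open('v5.pkl','rb'));b6,w6=pickle.load(open('v6.pkl','rb'));_,b4,_=pickle.load(open('v4.pkl','rb'))
z=lambda im,u,v,s,k:cv2.resize(im[v-s:v+s,u-s:u+s],(2*s*k,2*s*k),interpolation=cv2.INTER_CUBIC)
A=np.hstack([z(w5['color'],278,205,50*2-12,2)[:,:352],z(w6['color'],280,205,88,2)]);B=np.hstack([z(b4['color'],167,233,25,5),z(b6['color'],167,233,25,5)])
save('c6.png',np.vstack([A,cv2.resize(B,(500,250)) if B.shape[1]==A.shape[1] else np.pad(B,((0,0),(0,A.shape[1]-B.shape[1]),(0,0)))]))
for w,o in((w5,0),(w6,0)):
    uv=dial_measure(w,(.5227,.1639,.0645),.2094);x,y=uv(.0055)
    g=w['color'].max(2)
    for lo,hi in((.024,.03),(.03,.036),(.036,.042),(.042,.047)):
        r=np.hypot(x,y);m=(r>lo)&(r<hi)&(g<70);
        if m.any():a=ang(x[m],y[m]);print(lo,hi,np.round(np.percentile(a,[5,50,95]),1),m.sum(),'dark min',g[m].min(),'depth H')
for w in(w5,w6):
    P=cloud(w);m=(P[...,2]>.07)&(P[...,2]<.095)&(np.hypot(P[...,0]-.4873,P[...,1]-.3293)<.06);print('pan z',np.median(P[...,2][m]),m.sum())
```

```text
0.024 0.03 [-33.5  12.8 110.8] 435 dark min 49 depth H
0.03 0.036 [ -5.  109.9 114.2] 63 dark min 50 depth H
0.036 0.042 [-59.7 111.3 113.9] 41 dark min 50 depth H
0.042 0.047 [-66.7 -61.7 112.3] 78 dark min 50 depth H
0.024 0.03 [-175.4  133.9  175.1] 435 dark min 43 depth H
0.03 0.036 [108.7 112.7 167.5] 54 dark min 44 depth H
0.036 0.042 [109.4 111.6 114. ] 33 dark min 44 depth H
0.042 0.047 [ 94.7 100.2 112.3] 78 dark min 43 depth H
pan z 0.08238755166107388 9470
pan z 0.08219505684995093 13066
```

View pics/c6.png

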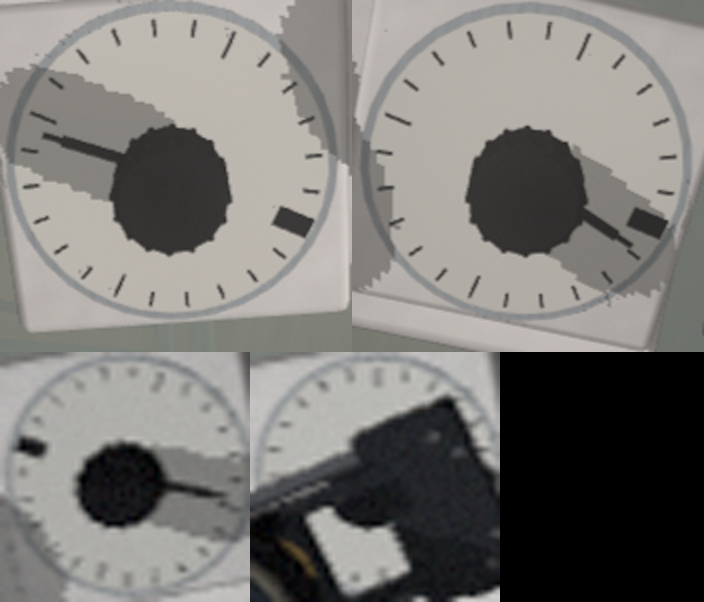

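The enlarged views agree: the pointer is at 111.5° in both, and the earlier figure was contaminated by a tick. The zero mark is at 100.8°, so it needs 10.8° more clockwise, which is 1.35 units. I regrip and turn.

Emit:
carry_out:
  rows:
    - [[0, 0, 25, 0, 0, 0], [0, 0, 50, 0, 0, 0], [0, 0, 70, 0, 0, 0], [0, 0, 83, 0, 0, 0], [0, 0, 90, 0, 0, 0], [0, 0, 90, 0, 0, 0], [0, 0, 90, 0, 0, 0]]

```text
time: 22.0
position: [0.4992, 0.1575, 0.142]
tool_rot: [0.965, 0.216, 0.15, 0.003]
ft_force: [0.7, 0.0, 0.2]
grip_width: 0.0866
```

Emit:
carry_out:
  rows:
    - [[0, 0, 0, 0, 0, 0], [0, 0, 0, 0, 0, 0], [0, 0, 0, 0, 0, 0], [0, 0, 0, 0, 0, 0], [0, 0, 0, 0, 0, 0], [0, 0, 0, 0, 0, 0], [0, 0, 0, 0, 0, 0], [0, 0, 0, 0, 0, 0], [0, 0, 0, 0, 0, 0], [0, 0, 0, 0, 0, 0], [0, 0, 0, 0, 0, 0], [0, 0, 0, 0, 0, 0.4], [0, 0, 0, 0, 0, 0.8], [0, 0, 0, 0, 0, 1.2], [0, 0, 0, 0, 0, 1.35], [0, 0, 0, 0, 0, 1.35], [0, 0, 0, 0, 0, 1.35]]
  fingers: 0.2
  grip_force: 25

```text
time: 23.7
position: [0.4994, 0.1573, 0.1419]
tool_rot: [0.981, 0.124, 0.149, -0.011]
ft_force: [-0.3, -4.6, 2.4]
grip_width: 0.0373
```

Emit:
carry_out:
  rows:
    - [[0, 0, 0, 0, 0, 0], [0, 0, 0, 0, 0, 0], [0, 0, 0, 0, 0, 0], [0, 0, 0, 0, 0, 0], [0, 0, 0, 0, 0, 0], [0, 0, -10, 0, 0, 0], [0, 0, -30, 0, 0, 0], [0, 0, -60, 0, 0, 0], [0, 0, -90, 0, 0, 0], [0, 0, -90, 0, 0, 0], [0, 0, -90, 0, 0, 0], [0, 0, -90, 0, 0, 0]]
  fingers: 1

```text
time: 24.9
position: [0.4728, 0.1522, 0.2274]
tool_rot: [0.981, 0.124, 0.149, -0.011]
ft_force: [0.1, 0.7, -0.6]
grip_width: 0.0869
```

Run:
```python
from h import *
import pickle
w=cam('wrist');pickle.dump(w,open('v7.pkl','wb'))
o=robot.get_obs();print(o['position'],o['time'],o['q'].round(3))
g=w['color'].max(2)
uv=dial_measure(w,(.5227,.1639,.0645),.2094)
x,y=uv(.0055);x0,y0=uv(0);r=np.hypot(x,y);r0=np.hypot(x0,y0)
for lo,hi in((.03,.036),(.036,.04),(.04,.043)):
    m=(r>lo)&(r<hi)&(g<70)&(abs(ang(x,y)-110)<20);print('ptr',lo,ang(x[m].mean(),y[m].mean()),m.sum())
for lo,hi in((.043,.0555),(.049,.0555)):
    m=(r0>lo)&(r0<hi)&(g<70)&(abs(ang(x0,y0)-110)<20);print('mark',ang(x0[m].mean(),y0[m].mean()),m.sum())
P=cloud(w);
z=lambda im,u,v,s,k:cv2.resize(im[v-s:v+s,u-s:u+s],(2*s*k,2*s*k),interpolation=cv2.INTER_CUBIC)
save('c7.png',np.hstack([z(w['color'],280,205,88,3)]))
```

```text
[0.47278272 0.15213886 0.22701465] 24.95 [0.067 0.399 1.989 0.09  0.459 1.312]
ptr 0.03 111.56343203380547 38
ptr 0.036 111.58116102408292 25
ptr 0.04 110.9663189551866 21
mark 111.57524866304831 162
mark 111.45044244000924 94
```

View pics/c7.png

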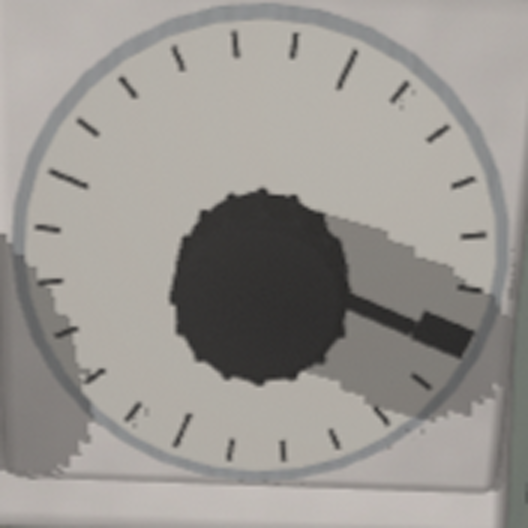

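The pointer (111.5°) and the zero mark (111.5°) coincide, and the crop shows the pointer running into the broad mark. I retreat clear, check the pot and the tableware once, then hand in.

Emit:
carry_out:
  rows:
    - [[0, 0, -40, 0, 0, 0], [0, 0, -80, 0, 0, 0], [0, 0, -110, 0, 0, 0], [0, 0, -120, 0, 0, 0], [0, 0, -120, 0, 0, 0], [0, 0, -120, 0, 0, 0], [0, 0, -120, 0, 0, 0]]

```text
time: 25.65
position: [0.4378, 0.145, 0.3405]
tool_rot: [0.981, 0.124, 0.147, -0.011]
ft_force: [-0.4, 0.1, 0.5]
grip_width: 0.0867
```

Run:
```python
from h import *
a=cam('scene');o=robot.get_obs();print(o['time'],o['position'],o['ft_force'])
P=cloud(a);z=P[...,2];m=(z>.14)&(z<.17)&(np.hypot(P[...,0]-.4873,P[...,1]-.3293)<.06)
q=P[m];print('pot',q[:,2].max(),(q.min(0)+q.max(0))/2,np.ptp(q,0))
import pickle
a0,_=pickle.load(open('v0.pkl','rb'));d=np.abs(a0['color'].astype(int)-a['color']).max(2)>60
for n,(u,v) in dict(green=(170,322),orange=(305,287),plate=(348,237),spreader=(370,215),egg=(265,235)).items():print(n,d[v-15:v+15,u-15:u+15].sum())
save('s8.png',a['color'])
robot.hand_in()
```

```text
25.7 [0.43791405 0.14505488 0.34064835] [-0.45726575 -0.95718406 -1.41271817]
pot 0.16494113027711899 [0.4903914  0.32998374 0.15255388] [0.06457747 0.07485846 0.0247745 ]
green 0
orange 0
plate 0
spreader 0
egg 0
the job is handed in; nothing more can be done
```

The white jam pot stands upright on the scale's pan, and the tare knob is turned so the zero mark sits under the pointer. I handed the job in at 25.7 s with the gripper open and clear.

**Pot:** It stands within about 2 to 3 mm of the pan's centre. The pan is pressed down about 9.7 mm, well short of its 22 mm stop.

**Zero mark:** I turned the knob in two grips, 162.4° and then 10.8°. In the last close view the pointer and the mark were both at about 111.5° from uphill, agreeing to about 0.5°.

**Other tableware:** The scene image showed no change at the green and orange look-alikes, the plate, the spreader or the egg cup. The milk pitcher was not compared. I made no separate check of whether the caddy's tiers had turned.

**Checks that disagreed:**
- **First grip:** It touched the lid's edge with about 5 N upward force, so I opened, went 3 mm lower and gripped again.
- **Pointer angle:** An early reading of 98 to 104° was thrown off by a dial tick. Reading it again gave about 111.5° in every view.

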